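Latch the printing frame and start the exposure

ROBOT

A 6-joint arm with a two-finger parallel gripper is mounted at the origin on the work surface. World frame = base frame: x ahead of the robot, y to its left, z up, the work surface at z = 0. Lengths are in mm, angles in rad, forces in N, time in s.
With the tool pointing down it reaches from about 350 to 775 mm from the base axis. Payload 7.3 kg.
Tool frame: the origin (TCP) lies on the centre line of the jaws, within the pads' length; the fingertips stand 14 mm ahead of it and the grasp point (between the pads) lies 5 mm behind it; z points along the fingers, y is the line along which they close (so a half turn about z gives the same grasp; the last joint's range is limited). The gripper opens to 92 mm and grips with 3 to 60 N. Pads are 19 mm wide; open, the fingers measure 130 mm over their backs; the gripper's body (75 mm by 190 mm) begins 47 mm behind the grasp point.
Start: joints at [1.047, 0.342, 1.524, -0, 1.275, -0.146], TCP at [193.647, 488.001, 240.741] pointing down, gripper open.
Joint ranges: [-2.53, 2.53], [-0.77, 2.02], [0.04, 2.7], [-1, 4.14], [0.28, 2.66], [-3.11, 3.11]. Speed limits (rad/s): [2.57, 2.57, 3.14, 3.14, 3.14, 3.14].

INTERFACE

Orientations are given as [roll, pitch, yaw] about the fixed x, y, z axes, in that order (R = Rz(yaw) Ry(pitch) Rx(roll)).
In Python, from plant import get_obs, capture, bot, spot_in, trace, pinpoint gives the robot as it stands.
- The arm moves only by the tool play_rows, never from a script. Its argument "rows" is a list of rows, each a list of 2 entries, a list of its own where there are three numbers: the shift along the world's x, y, z in units of 3 cm (1.0 is 3 cm), then the turn, a rotation vector about the world's x, y, z in units of 8 degrees (1.0 is 8 degrees). A call has 1 to 12 rows; each row shifts and turns the commanded pose from where the row before left it; what a row does not reach is not made up. A row lasts 1/8 s, in which the tool goes at most 62.5 mm and 10.7 degrees, less where a joint would pass 70% of its speed; a pose out of reach is approached as far as the arm can. A call with a number of a shift or a turn outside -1 to 1 is refused whole. A call with a gripper value outside its range is refused whole. "hand" is the opening, from -1 (shut) to 1 (fully open), set as the call begins (left out, the last holds). The fingers move at their own pace and stop on an object; the grip force is fixed at half the most. Time passes only in rows, so rows that do not move let the fingers close. It gives the time, the measured TCP pose, the force, the opening and the grip force at its end, in the units of the state.
- get_obs(): the state, without advancing time (a new reading comes with each control period).
- capture(name): name is "side" or "top"; returns a dict with "frame" (420x560x3 uint8, red, green, blue), "fov_y" (degrees; the focal length in pixels is half the picture's height over the tangent of half this angle, whatever the lens; pixels are square), "cx", "cy" (the principal point, pixels), "rvec" (rotation vector, rad) and "tvec" (3), from world to camera coordinates, as OpenCV has them. Camera axes: x right, y down, z forward; pixel columns grow to the right and rows downward; lengths in mm; the calibration is good to about 2 mm. A picture is of the moment at which its call begins. There is no depth.
- bot.close_job(): hands the job in; it is judged then, once.
Trained networks look in the newest picture that a camera, given by its name, has taken for a name from the list of things; names that differ only in an ending like _2 or _b are one class to them, and where a whole thing is asked for, a point or a joint stands for the part that bears it (a point fixed in the world has none). Each returns a list of dicts, best first, with "p" (0 to 1); they miss things now and then, are a little off and sometimes report something else, mostly with a low value. They report only what shows in the picture. A call takes as long as a camera call.
- spot_in(query, camera): "at" ([row, column] in pixels, amid what is visible of it).
- trace(query, camera): "mask" (420x560 bool, what is visible of it) and "at" ([row, column] in pixels, amid what is visible of it).
- pinpoint(query, camera): "at" ([row, column] in pixels: a listed point, or the origin of a listed thing).
The state is a dict: "time": time; "joint_positions": joint angles; "dq": joint speeds; "tau": joint torques, N m; "tool_pos": TCP position; "tcp_rot": TCP orientation; "contact_force": force on the tool from outside, world axes, zero at the start; "moment": the same for the moment, N m; "grip_width": finger opening in mm; "finger_force": force on a finger pad.
Only numpy, scipy, OpenCV 4.12 (cv2) and the standard library are available. Lean on these libraries where they do the work, as an engineer would, in place of code of your own. Each camera call takes 0.05 s, during which the arm holds its last target. There are 200 camera calls.

TASK

Get the exposure going by touch alone: with the fingertips press the printing frame's brass latch fully down, then its black latch fully down, and after that press the exposure timer's green button right in and let it go. Keep off the red and blue buttons, do not lift or shift the frame, and leave the jars, lids and other things on the bench where they are.

Things in the scene. Friction and masses are not known exactly. Their poses are not given: they have to be found in the camera images.
- frame: contact printing frame of pale wood, 200 (x) x 220 (y) x 24 high, with a greyish glass pane; loose on the bench, about 1.5 kg. Origin: centre of its underside; z up. In the middle of its +y rail sits the brass latch, of its -y rail the black latch. Nothing on it stands higher than 44 (all sizes here are in mm).
- timer: grey exposure timer box fixed to the bench, 110 (x) x 200 (y) x 55 high; origin: centre of its underside. On its top three round push buttons (green, red, blue, in any order) stand in a row along its y, 60 apart, 18 to the -x side of its middle. The timer and the frame may stand on either side of each other.
- latch_brass_top (a point): centre of the flat top of the brass-coloured round push latch, cap 26 across, in the frame's +y rail. Its top is 44 above the bench when fully up, 34 when fully down; it moves straight down in a collar that is 32 across and ends 30 above the bench. A flat tongue reaches from it over the glass and moves with it.
- latch_brass (a joint): how far the brass-coloured latch is pushed down, in m: 0 fully up, 0.010 fully down (a hard stop). It starts up or pushed in up to 0.003, resists with a steady 5 N (no spring) and stays where it is left.
- latch_black_top (a point): centre of the flat top of the black round push latch, cap 26 across, in the frame's -y rail. Its top is 44 above the bench when fully up, 34 when fully down; it moves straight down in a collar that is 32 across and ends 30 above the bench. A flat tongue reaches from it over the glass and moves with it.
- latch_black (a joint): how far the black latch is pushed down, in m: 0 fully up, 0.010 fully down (a hard stop). It starts up or pushed in up to 0.003, resists with a steady 5 N (no spring) and stays where it is left.
- start_top (a point): centre of the flat top of the green button's cap (starts the exposure), cap 28 across, its top 77 above the bench when up, 10 above its black housing, which is 44 across.
- start (a joint): how far the green button is pressed, in m: 0 up, 0.006 fully in (a hard stop). A spring: it begins to move at about 1.4 N, is fully in at 4.5 N, and comes back when let go.
- stop_top (a point): centre of the flat top of the red button's cap (stop, not to be pressed), cap 28 across, its top 77 above the bench when up, 10 above its black housing, which is 44 across.
- stop (a joint): how far the red button is pressed, in m: 0 up, 0.006 fully in (a hard stop). A spring: it begins to move at about 1.4 N, is fully in at 4.5 N, and comes back when let go.
- lamp_top (a point): centre of the flat top of the blue button's cap (lamp test, not to be pressed), cap 28 across, its top 77 above the bench when up, 10 above its black housing, which is 44 across.
- lamp (a joint): how far the blue button is pressed, in m: 0 up, 0.006 fully in (a hard stop). A spring: it begins to move at about 1.4 N, is fully in at 4.5 N, and comes back when let go.
- start_base: the green button's housing (with its cap), fixed on the timer; origin: centre of its underside, 55 above the bench
- vial: small closed black bottle with a red cap, 40 across, 75 tall; loose, to be left alone. Origin: centre of its underside
- jar_amber: closed amber glass jar with a white lid, 76 across, 110 tall; loose, to be left alone. Origin: centre of its underside
- jar_clear: open clear glass jar, 76 across, 110 tall; loose, to be left alone. Origin: centre of its underside
- lid_a: white jar lid lying flat, 70 across, 10 thick; loose, to be left alone. Origin: centre of its underside
- lid_b: another white jar lid lying flat, 70 across, 10 thick; loose, to be left alone. Origin: centre of its underside
- carton: small upright cardboard box, 55 x 55 x 90 tall; loose, to be left alone. Origin: centre of its underside
- brush: brush with a dark wooden handle lying on the bench; loose, to be left alone. Origin: near its underside, axis along its length

How it is judged (in metres and radians):
On the way, in this order (a step that is already met when the one before it is completed fails the run):
1. the fingers have pushed the brass latch down, the black one still up (value of joint latch_brass above 0.0085 m and value of joint latch_black below 0.006 m and contact force between the fingers and frame above 0.3 N), for 0.05 s.
2. the fingers have pushed the black latch down too (value of joint latch_black above 0.0085 m and value of joint latch_brass above 0.008 m and contact force between the fingers and frame above 0.3 N), for 0.05 s.
3. the fingers press the green button in with both latches down (value of joint start above 0.0048 m and value of joint each of latch_brass, latch_black above 0.008 m and contact force between the fingers and start_base above 0.3 N), for 0.05 s.
At the end, for the whole second after the job is handed in: Both latches are down (8 of their 10 mm or more), all three buttons are up again (within 1.5 mm), the frame lies flat and still on the bench within 20 mm of where it was, and every bystander is within 20 mm of where it was (value of joint each of latch_brass, latch_black above 0.008 m and value of joint each of start, stop, lamp below 0.0015 m and height (world z) of frame below 0.004 m and angle between frame's own z axis and vertical below 0.03 rad and distance of each of frame, vial, jar_amber, jar_clear, lid_a, lid_b, carton, brush from where it was at the start of the episode below 0.02 m and linear speed of frame below 0.01 m/s); the robot touches nothing.
It fails at once if the red stop button or the blue lamp button is pressed (value of joint any of stop, lamp above 0.002 m).
It fails at once if the black latch is pushed down before the brass one is down (value of joint latch_black above 0.006 m and value of joint latch_brass below 0.008 m).
It fails at once if the green button is pressed before both latches are down (value of joint start above 0.003 m and value of joint any of latch_brass, latch_black below 0.008 m).
It fails at once if the frame is lifted, tipped or shifted more than 20 mm (height (world z) of frame above 0.008 m or angle between frame's own z axis and vertical above 0.06 rad or distance of frame from where it was at the start of the episode above 0.02 m).
It fails at once if a bystander is lifted, knocked or shifted more than 20 mm (distance of any of vial, jar_amber, jar_clear, lid_a, lid_b, carton, brush from where it was at the start of the episode above 0.02 m).
It also fails if it takes over 46 s, if anything falls off the work surface, if the arm or the gripper's body presses on something with over 40 N, if the wrist force passes 120 N, or if a joint passes its speed limit or range.

## Working session

There is one attempt and no reset: what is moved stays moved. The work goes in short steps, Python scripts to look and compute and a tool call to move; the robot and the scene stay as the last step left them, time stands still between calls to the robot, and variables do not carry over. Pictures are saved under pics/ and viewed, at most 10 in all, crops included, and the job is handed in when it is done.

Besides the shell and the picture viewer there is one more tool, called after ">>>" as name([rows], argument=value, ...), one row to a line, values as JSON. play_rows: Moves the arm, as the interface text tells. Shifts and turns lie within -1 to 1; 1 stands for 3 cm of shift or 8 degrees of turn. Its arguments: {"type":"object","properties":{"rows":{"type":"array"},"hand":{"type":"number"}},"required":["rows"]}

```bash
mkdir -p pics
cat > h.py <<'E'
import numpy as np, cv2
from plant import get_obs, capture, bot, spot_in, trace, pinpoint
def cam(c):
    f=c["frame"].shape[0]/2/np.tan(np.radians(c["fov_y"])/2)
    return np.array([[f,0,c["cx"]],[0,f,c["cy"]],[0,0,1]]),cv2.Rodrigues(np.array(c["rvec"],float))[0],np.array(c["tvec"],float).ravel()
def onz(c,at,z):
    K,R,t=cam(c); d=R.T@np.linalg.inv(K)@np.array([at[1],at[0],1.]); o=-R.T@t
    return o+d*(z-o[2])/d[2]
def tri(cs,ats):
    A=[];b=[]
    for c,at in zip(cs,ats):
        K,R,t=cam(c); d=R.T@np.linalg.inv(K)@np.array([at[1],at[0],1.]); d/=np.linalg.norm(d); P=np.eye(3)-np.outer(d,d)
        A.append(P); b.append(P@(-R.T@t))
    return np.linalg.lstsq(np.vstack(A),np.hstack(b),rcond=None)[0]
E
python3 - <<'E'
from h import *
cs={n:capture(n) for n in("top","side")}
for n,c in cs.items():
    cv2.imwrite(f"pics/{n}0.png",c["frame"][:,:,::-1])
Z=dict(latch_brass_top=43,latch_black_top=43,start_top=77,stop_top=77,lamp_top=77,frame=0,timer=0,vial=0,jar_amber=0,jar_clear=0,lid_a=0,carton=0,brush=0)
for q,z in Z.items():
    for n,c in cs.items():
        for r in pinpoint(q,n)[:2]:
            print(q,n,round(r["p"],2),np.round(r["at"],1),np.round(onz(c,r["at"],z),1))
print(get_obs())
E
```

```text
latch_brass_top top 0.59 [235.2 164. ] [512.  311.5  43. ]
latch_brass_top side 0.69 [294.3 295.4] [ 500.8 -246.2   43. ]
latch_brass_top side 0.5 [174.7 191.1] [515.9 322.1  43. ]
latch_black_top top 0.61 [233.  227.6] [519.9 120.8  43. ]
latch_black_top side 0.48 [212.4 221. ] [503.6 109.4  43. ]
start_top top 0.51 [235.5 361.1] [ 512.7 -272.7   77. ]
stop_top top 0.62 [236.7 324.6] [ 508.5 -166.4   77. ]
stop_top side 0.57 [257.5 276.4] [ 511.  -154.4   77. ]
lamp_top top 0.73 [236.9 362.5] [ 508.6 -276.7   77. ]
lamp_top top 0.44 [236.1 342.8] [ 510.6 -219.4   77. ]
lamp_top side 0.41 [271.4 291. ] [ 513.3 -210.7   77. ]
frame top 0.74 [236.5 364.1] [ 515.2 -296.3    0. ]
frame top 0.7 [232.3 196.5] [524.7 222.8   0. ]
frame side 0.88 [207.2 206.5] [503.8 206.8   0. ]
timer top 0.73 [233.5 339.9] [ 524.  -221.7    0. ]
timer side 0.96 [295.9 297.6] [ 524.9 -219.2    0. ]
timer side 0.64 [274.2 290.3] [ 550.3 -151.     0. ]
vial top 0.42 [197.9 267.4] [634.2   4.    0. ]
vial side 0.71 [274.7 290.1] [ 549.  -152.1    0. ]
vial side 0.55 [230.1 281.1] [622.6   1.7   0. ]
jar_amber 
[... 654 characters left out ...]
19.3 -494.9    0. ]
{'time': 1.4, 'joint_positions': array([ 1.04696418e+00,  3.41990075e-01,  1.52408638e+00, -3.03937062e-06,
        1.27537740e+00, -1.46017346e-01]), 'dq': array([ 0.00139471, -0.0017027 , -0.00186077,  0.00146206, -0.00121885,
       -0.00039346]), 'tau': array([ 4.30760874e-04, -4.31127834e+01, -2.44480669e+01,  7.18750502e-02,
        4.83075797e-02,  1.50682376e-05]), 'tool_pos': array([193.67133809, 488.00438077, 240.75042786]), 'tcp_rot': array([3.14145575e+00, 2.30728596e-05, 2.76377874e+00]), 'contact_force': array([ 0.29496286, -0.41457058,  0.88282441]), 'moment': array([0.00304903, 0.02440521, 0.03062551]), 'finger_force': 0.0, 'grip_width': 91.95001191130685}
```

Run:
```python
import cv2
t=cv2.imread("pics/top0.png");s=cv2.imread("pics/side0.png")
a=cv2.resize(t[190:280,130:400],None,fx=2.9,fy=2.9,interpolation=2)
b=cv2.resize(s[150:320,150:360],None,fx=3.5,fy=3.5,interpolation=2)
cv2.imwrite("pics/a.png",a);cv2.imwrite("pics/b.png",b)
```

```text
(no output)
```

View pics/a.png

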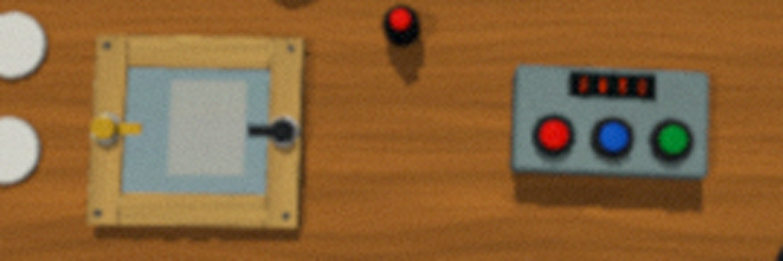

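View pics/b.png

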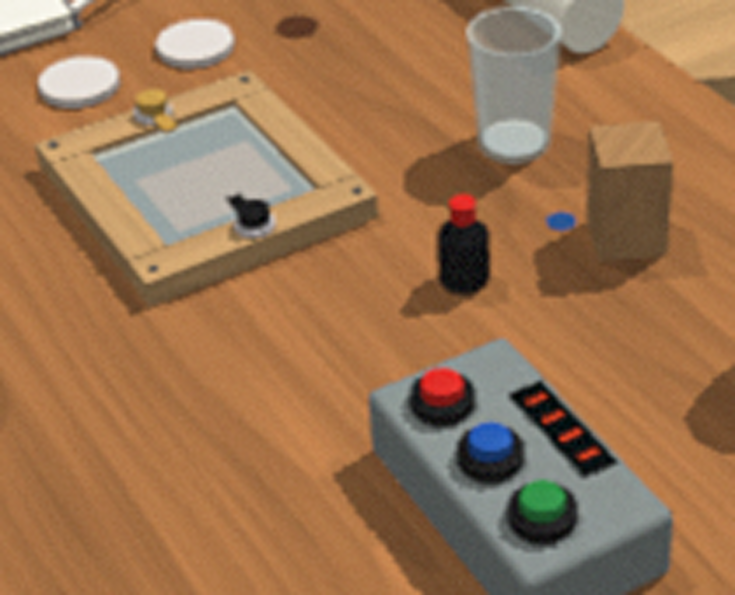

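View pics/top0.png

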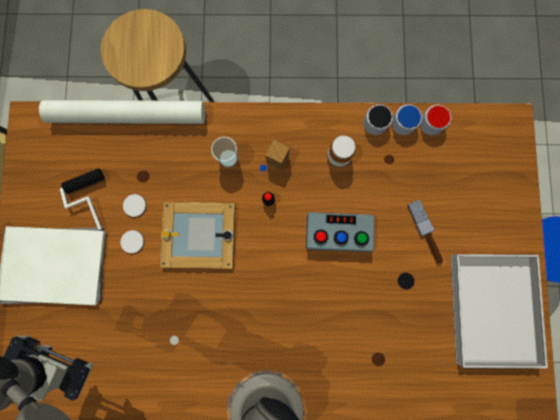

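The top view shows the frame on the left, with the brass latch at about (row 234, col 166) and the black at (235, 228). The timer is on the right, and green is its outermost button, at about (238, 362). The side view agrees: brass (179, 193), black (211, 222), green (292, 305).

Run:
```python
from h import *
cs={n:capture(n) for n in("top","side")}
P=dict(brass=((234.1,165.9),(179.1,193.1),43),black=((235.2,227.6),(210.6,222.3),43),red=((236.2,320.6),(260.5,275.8),77),blue=((237,341.2),(276,290),77),green=((237.9,362.1),(292.3,305.1),77))
for q,(a,b,z) in P.items():
    # refine by colour
    out=[]
    for n,at in(("top",a),("side",b)):
        f=cs[n]["frame"].astype(int); r,c=map(round,at); w=f[r-9:r+10,c-9:c+10]; R,G,B=w[...,0],w[...,1],w[...,2]
        m={"brass":(R-B>90)&(G-B>60)&(R-G<60),"black":w.max(2)<50,"red":(R>120)&(G<70),"blue":(B>120)&(R<80),"green":(G>80)&(R<60)&(B<90)}[q]
        rr,cc=np.nonzero(m); out.append((rr.mean()+r-9,cc.mean()+c-9) if len(rr) else at); print(n,q,m.sum(),np.round(out[-1],1))
    print(q,"eye",*(onz(cs[n],x,z).round(1) for n,x in zip(cs,(a,b))),"tri",tri(cs.values(),(a,b)).round(1),"col",tri(cs.values(),out).round(1))
for q in("frame","timer"):
    m=trace(q,"top")[0]; print(q,m["p"],cv2.minAreaRect(np.argwhere(m["mask"])[:,::-1].astype(np.float32)))
    b=cv2.boxPoints(cv2.minAreaRect(np.argwhere(m["mask"])[:,::-1].astype(np.float32)))
    print([onz(cs["top"],p[::-1],24 if q=="frame" else 55).round(0) for p in b])
```

```text
top brass 124 [233.  166.7]
side brass 51 [179.7 194.2]
brass eye [515.4 306.   43. ] [510.8 297.4  43. ] tri [515.4 308.3  35.4] col [518.5 307.   32.8]
top black 45 [234.8 225.4]
side black 57 [210.2 221.2]
black eye [513.3 120.6  43. ] [510.1 114.4  43. ] tri [513.5 121.5  37.2] col [514.3 128.7  33.9]
top red 73 [235.9 320.6]
side red 95 [259.9 275.8]
red eye [ 509.8 -154.8   77. ] [ 504.5 -162.1   77. ] tri [ 509.6 -155.2   69.2] col [ 510.2 -155.    70.9]
top blue 64 [236.7 341.1]
side blue 83 [274.5 289.7]
blue eye [ 507.9 -214.7   77. ] [ 503.5 -221.4   77. ] tri [ 508.  -215.5   69.9] col [ 508.2 -214.6   73.6]
top green 70 [237.6 361.7]
side green 108 [292.4 304.6]
green eye [ 505.7 -275.5   77. ] [ 502.9 -279.7   77. ] tri [ 505.7 -276.2   72.4] col [ 506.1 -275.    71.1]
frame 0.92 ((196.5, 234.0), (66.0, 73.0), 90.0)
[array([619., 334.,  24.]), array([620., 109.,  24.]), array([419., 104.,  24.]), array([418., 324.,  24.])]
timer 0.78 ((339.5439453125, 231.40174865722656), (68.10554504394531, 37.210243225097656), 2.2906100749969482)
[array([ 474., -110.,   55.]), array([ 585., -115.,   55.]), array([ 578., -318.,   55.]), array([ 468., -310.,   55.])]
```

>>> play_rows([
  [[0.89, -0.5, 0], [0, 0, 0]],
  [[0.89, -0.5, 0], [0, 0, 0]],
  [[0.89, -0.5, 0], [0, 0, 0]],
  [[0.89, -0.5, 0], [0, 0, 0]],
  [[0.89, -0.5, 0], [0, 0, 0]],
  [[0.89, -0.5, 0], [0, 0, 0]],
  [[0.89, -0.5, 0], [0, 0, 0]],
  [[0.89, -0.5, 0], [0, 0, 0]],
  [[0.89, -0.5, 0], [0, 0, 0]],
  [[0.89, -0.5, 0], [0, 0, 0]],
  [[0.89, -0.5, 0], [0, 0, 0]],
  [[0.89, -0.5, 0], [0, 0, 0]],
], hand=-1)

```text
time: 3.1
tool_pos: [514.9, 307.4, 240.7]
tcp_rot: [3.141, -0.0, 2.764]
contact_force: [-0.2, -0.4, 0.4]
grip_width: 0.7
finger_force: 0.0
```

>>> play_rows([
  [[0, 0, -0.8], [0, 0, 0]],
  [[0, 0, -0.8], [0, 0, 0]],
  [[0, 0, -0.8], [0, 0, 0]],
  [[0, 0, -0.8], [0, 0, 0]],
  [[0, 0, -0.8], [0, 0, 0]],
  [[0, 0, -0.8], [0, 0, 0]],
  [[0, 0, -0.6], [0, 0, 0]],
  [[0, 0, -0.3], [0, 0, 0]],
  [[0, 0, 0], [0, 0, 0]],
])

```text
time: 4.22
tool_pos: [513.9, 307.9, 69.4]
tcp_rot: [-3.141, -0.001, 2.764]
contact_force: [0.6, 0.4, 0.4]
grip_width: 0.5
finger_force: 0.0
```

Run:
```python
from h import *
c=capture("side"); cv2.imwrite("pics/c.png",cv2.resize(c["frame"][110:260,120:300,::-1],None,fx=4,fy=4,interpolation=2))
K,R,t=cam(c); p=K@(R@np.array([515,307,get_obs()["tool_pos"][2]-14])+t); p/=p[2]; print("tip px in crop",(p[0]-120)*4,(p[1]-110)*4)
```

```text
tip px in crop 289.79554722811974 253.5141163453402
```

View pics/c.png

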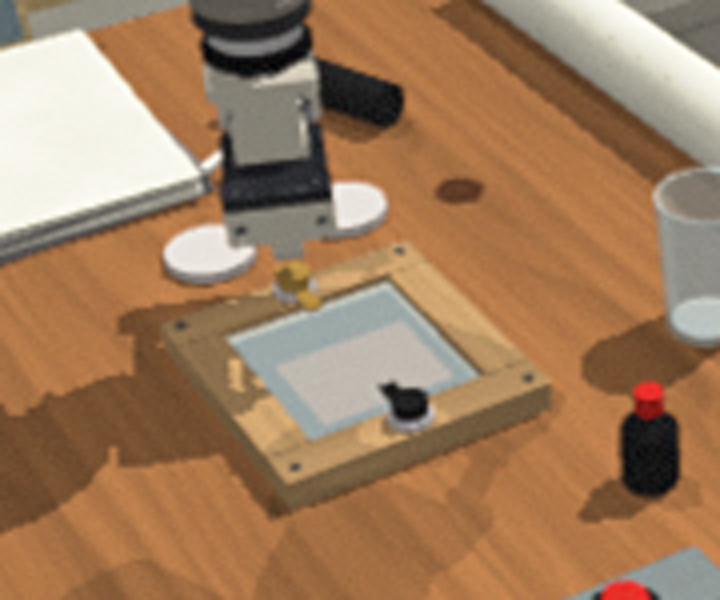

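The closed tips (crop 290, 253) sit right above the brass cap (293, 272), so I'm pressing down.

>>> play_rows([
  [[0.02, 0, -0.25], [0, 0, 0]],
  [[0, 0, -0.15], [0, 0, 0]],
  [[0, 0, -0.1], [0, 0, 0]],
  [[0, 0, -0.1], [0, 0, 0]],
  [[0, 0, -0.08], [0, 0, 0]],
  [[0, 0, -0.05], [0, 0, 0]],
  [[0, 0, 0], [0, 0, 0]],
])

```text
time: 5.15
tool_pos: [514.6, 308.0, 48.2]
tcp_rot: [3.141, 0.0, 2.764]
contact_force: [-3.1, -1.4, 7.7]
grip_width: 0.4
finger_force: 3.5
```

>>> play_rows([
  [[0, 0, -0.03], [0, 0, 0]],
  [[0, 0, -0.03], [0, 0, 0]],
  [[0, 0, 0], [0, 0, 0]],
])

```text
time: 5.52
tool_pos: [514.7, 308.0, 48.1]
tcp_rot: [3.141, 0.001, 2.764]
contact_force: [-7.6, -3.6, 20.0]
grip_width: 0.5
finger_force: 9.4
```

That is the hard stop: 20 N with z no longer changing. Next I lift and move over the black latch.

>>> play_rows([
  [[0, 0, 0.2], [0, 0, 0]],
  [[0, 0, 0.5], [0, 0, 0]],
  [[0, 0, 0.5], [0, 0, 0]],
  [[0, -0.78, 0], [0, 0, 0]],
  [[0, -0.78, 0], [0, 0, 0]],
  [[0, -0.78, 0], [0, 0, 0]],
  [[0, -0.78, 0], [0, 0, 0]],
  [[0, -0.78, 0], [0, 0, 0]],
  [[0, -0.78, 0], [0, 0, 0]],
  [[0, -0.78, 0], [0, 0, 0]],
  [[-0.04, -0.78, 0], [0, 0, 0]],
  [[0, 0, -0.4], [0, 0, 0]],
])

```text
time: 7.02
tool_pos: [513.6, 118.7, 70.3]
tcp_rot: [3.141, 0.001, 2.761]
contact_force: [0.8, 0.3, 0.6]
grip_width: 0.6
finger_force: 0.0
```

Run:
```python
from h import *
c=capture("side"); cv2.imwrite("pics/d.png",cv2.resize(c["frame"][130:260,140:300,::-1],None,fx=4.5,fy=4.5,interpolation=2))
o=get_obs();print(o["tool_pos"],o["contact_force"])
```

```text
[512.47533799 119.55681824  68.29706958] [-1.06870632 -1.19977884 -0.38532415]
```

View pics/d.png

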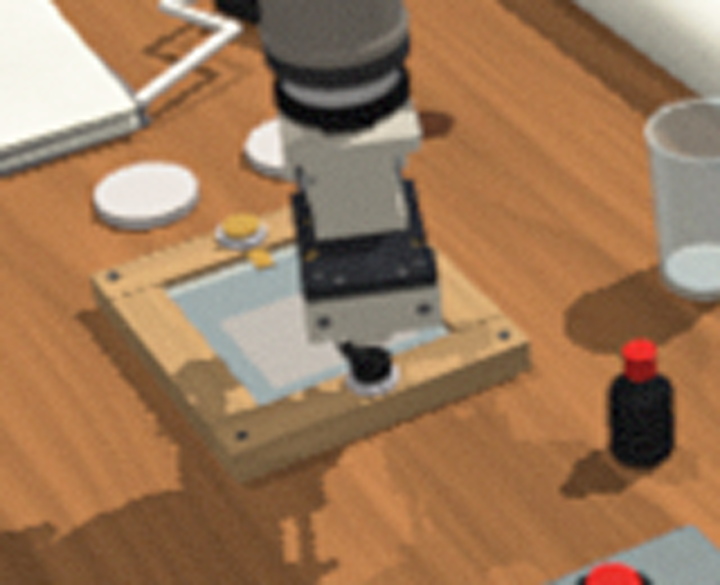

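The brass cap is visibly down and the fingers are over the black cap (crop 371, 362).

>>> play_rows([
  [[0.02, 0.02, -0.25], [0, 0, 0]],
  [[0, 0, -0.15], [0, 0, 0]],
  [[0, 0, -0.1], [0, 0, 0]],
  [[0, 0, -0.1], [0, 0, 0]],
  [[0, 0, -0.08], [0, 0, 0]],
  [[0, 0, -0.05], [0, 0, 0]],
  [[0, 0, -0.02], [0, 0, 0]],
  [[0, 0, 0], [0, 0, 0]],
])

```text
time: 8.07
tool_pos: [514.0, 121.7, 48.2]
tcp_rot: [3.141, 0.0, 2.764]
contact_force: [-5.0, 3.4, 10.2]
grip_width: 0.5
finger_force: 5.0
```

>>> play_rows([
  [[0, 0, -0.04], [0, 0, 0]],
  [[0, 0, -0.03], [0, 0, 0]],
  [[0, 0, 0], [0, 0, 0]],
])

```text
time: 8.45
tool_pos: [514.1, 121.7, 48.0]
tcp_rot: [3.141, 0.001, 2.764]
contact_force: [-9.4, 2.3, 27.2]
grip_width: 0.4
finger_force: 13.7
```

>>> play_rows([
  [[0, 0, 0.3], [0, 0, 0]],
  [[0, 0, 0.8], [0, 0, 0]],
  [[0, 0, 0.9], [0, 0, 0]],
  [[0, 0, 0.9], [0, 0, 0]],
  [[0, 0, 0.9], [0, 0, 0]],
  [[-0.03, -0.8, 0], [0, 0, 0]],
  [[-0.03, -0.8, 0], [0, 0, 0]],
  [[-0.03, -0.8, 0], [0, 0, 0]],
  [[-0.03, -0.8, 0], [0, 0, 0]],
  [[-0.03, -0.8, 0], [0, 0, 0]],
  [[-0.03, -0.8, 0], [0, 0, 0]],
  [[0, -0.8, 0], [0, 0, 0]],
])

```text
time: 9.95
tool_pos: [508.8, -47.9, 159.2]
tcp_rot: [-3.141, 0.001, 2.764]
contact_force: [0.5, 0.3, 0.9]
grip_width: 0.5
finger_force: 0.0
```

>>> play_rows([
  [[0, -0.76, 0], [0, 0, 0]],
  [[0, -0.76, 0], [0, 0, 0]],
  [[0, -0.76, 0], [0, 0, 0]],
  [[0, -0.76, 0], [0, 0, 0]],
  [[0, -0.76, 0], [0, 0, 0]],
  [[0, -0.76, 0], [0, 0, 0]],
  [[0, -0.76, 0], [0, 0, 0]],
  [[-0.04, -0.76, 0], [0, 0, 0]],
  [[-0.04, -0.76, 0], [0, 0, 0]],
  [[0, -0.76, 0], [0, 0, 0]],
  [[0, 0, -0.8], [0, 0, 0]],
  [[0, 0, -0.8], [0, 0, 0]],
])

```text
time: 11.45
tool_pos: [506.3, -275.9, 111.0]
tcp_rot: [-3.141, 0.001, 2.763]
contact_force: [-0.0, 0.1, 0.4]
grip_width: 0.7
finger_force: 0.0
```

Run:
```python
from h import *
c=capture("side"); cv2.imwrite("pics/e.png",cv2.resize(c["frame"][150:320,190:370,::-1],None,fx=3.5,fy=3.5,interpolation=2))
o=get_obs();print(o["tool_pos"],o["contact_force"])
```

```text
[ 504.73064238 -274.58398265  107.56048336] [-0.79727449  1.23285619 -1.25996967]
```

View pics/e.png

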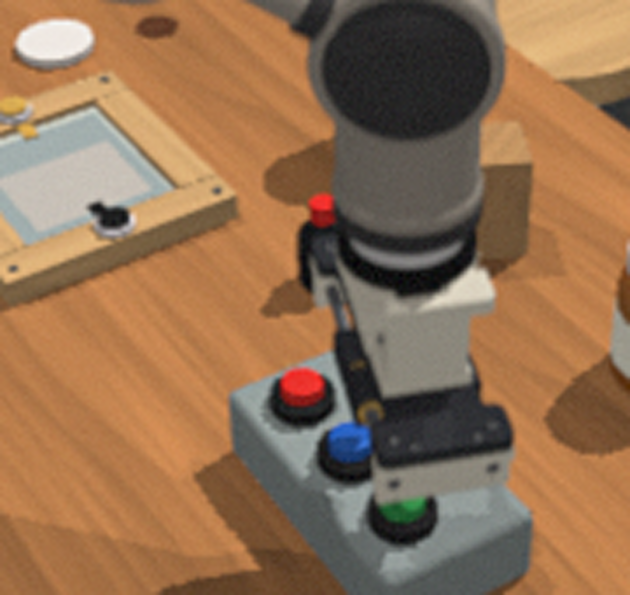

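Both latches are down, and the tips are over the green button (crop 403, 505), well clear of blue.

>>> play_rows([
  [[0, 0, -0.3], [0, 0, 0]],
  [[0, 0, -0.2], [0, 0, 0]],
  [[0, 0, -0.1], [0, 0, 0]],
  [[0, 0, -0.1], [0, 0, 0]],
  [[0, 0, -0.08], [0, 0, 0]],
  [[0, 0, -0.03], [0, 0, 0]],
  [[0, 0, 0], [0, 0, 0]],
])

```text
time: 12.38
tool_pos: [506.6, -274.8, 87.6]
tcp_rot: [-3.141, 0.001, 2.764]
contact_force: [0.6, -0.1, 2.4]
grip_width: 0.4
finger_force: 1.6
```

>>> play_rows([
  [[0, 0, -0.05], [0, 0, 0]],
  [[0, 0, -0.05], [0, 0, 0]],
  [[0, 0, -0.05], [0, 0, 0]],
  [[0, 0, 0], [0, 0, 0]],
])

```text
time: 12.88
tool_pos: [506.6, -274.8, 85.0]
tcp_rot: [-3.141, 0.002, 2.764]
contact_force: [-4.8, 2.5, 19.0]
grip_width: 0.2
finger_force: 9.8
```

Fully in at the hard stop. Releasing it now.

>>> play_rows([
  [[0, 0, 0], [0, 0, 0]],
  [[0, 0, 0.3], [0, 0, 0]],
  [[0, 0, 0.6], [0, 0, 0]],
  [[0, 0, 0.9], [0, 0, 0]],
  [[0, 0, 0.9], [0, 0, 0]],
  [[0, 0, 0.9], [0, 0, 0]],
  [[0, 0, 0], [0, 0, 0]],
  [[0, 0, 0], [0, 0, 0]],
  [[0, 0, 0], [0, 0, 0]],
])

```text
time: 14.0
tool_pos: [505.6, -274.2, 189.1]
tcp_rot: [3.141, -0.003, 2.764]
contact_force: [0.3, -0.8, -0.6]
grip_width: 0.8
finger_force: 0.0
```

Run:
```python
from h import *
c=capture("side"); cv2.imwrite("pics/f.png",cv2.resize(c["frame"][150:320,150:360,::-1],None,fx=3.5,fy=3.5,interpolation=2))
```

```text
(no output)
```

View pics/f.png

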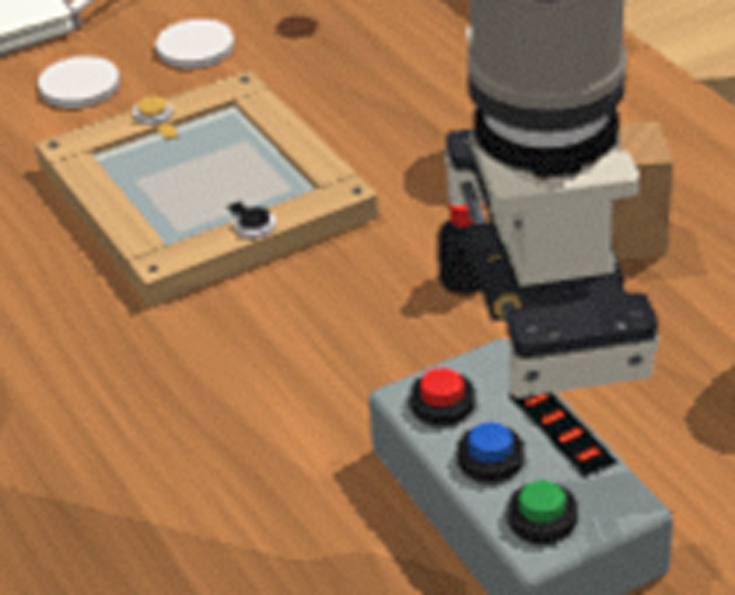

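Both latches are down (crop 152, 108 and 253, 215), all three buttons are up, and the frame has not moved. Handing in.

```bash
python3 -c "
from plant import bot
print(bot.close_job())"
```

```text
the job is handed in; nothing more can be done
None
```

I pressed the brass latch and then the black one to their stops, then pressed the green button right in and let it go. The job is handed in, but no verdict came back; the last picture showed both latches down, all buttons up and the frame where it was.

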